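# Make up two hardware orders at the shop counter

## Robot

A 6-joint arm with a two-finger parallel gripper is mounted at the origin on the work surface. World frame = base frame: x ahead of the robot, y to its left, z up, the work surface at z = 0. Lengths are in m, angles in rad, forces in N, time in s.
With the tool pointing down it reaches from about 0.35 to 0.775 m from the base axis. Payload 5.5 kg.
Tool frame: the origin (TCP) lies between the finger pads; the fingertips stand 19 mm ahead of it and the grasp point (between the pads) is the TCP (env.tcp_to_tips is the distance from the TCP to the fingertips, in m); z points along the fingers, y is the direction in which the jaws open and shut (so a half turn about z gives the same grasp; the last joint's range is limited). The gripper opens to 85 mm and grips with 20 to 120 N. Pads are 22 mm wide; open, the fingers measure 114 mm over their backs; the gripper's body (76 mm by 85 mm) begins 54 mm behind the grasp point. The pads swing forward as they close: fully open they stand 13 mm farther back than shut.
Start: joints at [-0.14, 0.313, 0.046, 1.304, 0, 1.431], TCP at [0.575, -0, 0.25] pointing down, gripper open.
Joint ranges: [-2.76, 2.76], [-0.86, 1.69], [-1.03, 1.26], [-2.2, 2.34], [-1.47, 1.5], [-3.14, 3.14]. Speed limits (rad/s): [2.57, 2.57, 3.14, 3.14, 3.14, 3.14].

## Interface

Orientations are given as a unit quaternion [w, x, y, z].
In Python, from workcell import env, eyes, job gives the robot as it stands. The module is installed in compiled form; this text tells all that it offers.
- The arm moves only by the tool move_arm, never from a script. Its argument "commands" is a list of rows, each a list of 3 entries, a list of its own where there are three numbers: the shift along the world's x, y, z as a fraction of full scale, then the turn, a rotation vector about the world's x, y, z as a fraction of full scale, then the gripper command: -1 is shut, 1 is fully open, values between are in proportion. In form: [[[x, y, z], [wx, wy, wz], gripper], ...]. A call has 1 to 5 rows; each row shifts and turns the commanded pose from where the row before left it; what a row does not reach is not made up. Full scale, the value 1, is 0.04 m for a shift and 8 degrees for a turn. A row lasts 1/10 s, in which the tool goes at most 50 mm and 8.59 degrees, less where a joint would pass 70% of its speed; a pose out of reach is approached as far as the arm can. A call with a number of a shift or a turn outside -1 to 1 is refused whole. A call with a gripper value outside its range is refused whole. The fingers move at their own pace and stop on an object; "newtons" is the grip in N (left out, the last holds). Time passes only in rows, so rows that do not move let the fingers close. It gives the time, the measured TCP pose, the force and the opening at its end, in the units of the state.
- env.get_state(): the state, without advancing time (a new reading comes with each control period).
- eyes.read_camera(name): name is "scene" or "side" or "wrist"; returns a dict with "frame" (420x560x3 uint8, red, green, blue), "mtx" (3x3 intrinsics, pixels), "camera_from_world" (4x4, takes a point from world to camera coordinates); the wrist camera has in their place "mount" (4x4, takes a point from camera to tool coordinates, whose origin is the TCP and whose axes are the flange's). Camera axes: x right, y down, z forward; pixel columns grow to the right and rows downward; lengths in m; the calibration is good to about 2 mm. A picture is of the moment at which its call begins: read the wrist's pose just before it. There is no depth.
- job.hand_in(): hands the job in, once; it reports no verdict.
The state is a dict: "clock": time; "joint_pos": joint angles; "qvel": joint speeds; "tau": joint torques, N m; "tcp_pos": TCP position; "orientation": TCP orientation; "wrist_force": force on the tool from outside, world axes, zero at the start; "ft_torque": the same for the moment, N m; "finger_gap": finger opening in m.
Only numpy, scipy, OpenCV 4.12 (cv2) and the standard library are available. Lean on these libraries where they do the work, as an engineer would, in place of code of your own. Each camera call takes 0.05 s, during which the arm holds its last target.

## Task

Make up two customers' orders from the loose stock on the counter. The pipe order goes in the three-pocket tray: the wide socket in the pocket beside the grip tab, the tee in the middle pocket, the narrow socket in the pocket at the far end; the door order goes in the two-pocket tray: the door knob in the pocket beside the grip tab and the padlock in the other. Set each thing flat on the floor in the middle of its pocket, the same way up as it is now, and leave the elbow, the pen cup and the calculator where they are.

Things in the scene. Friction and masses are not known exactly. Their poses are not given: they have to be found in the camera images.
- tray3: Three-pocket tray: fixed, white plastic, black floors, three 84 x 84 mm pockets in a row along y (pitch 88), 268 x 92 mm, 11 mm high. Floor 3 mm thick; walls and ribs 4 mm thick, tops 11 mm above the counter. A flat grip tab (40 wide, 26 long, 6 mm high) at the +y end. Origin: centre of underside, z up. Pocket centres: y = +88 mm (beside the tab), y = 0 (middle), y = -88 mm (far end); x = 0.
- tray2: Two-pocket tray: fixed, white plastic, black floors, two 84 x 84 mm pockets in a row along y (pitch 88), 180 x 92 mm, 11 mm high. Floor 3 mm thick; walls and ribs 4 mm thick, tops 11 mm above the counter. A flat grip tab (40 wide, 26 long, 6 mm high) at the +y end. Origin: centre of underside, z up. Pocket centres: y = +44 mm (beside the tab) and y = -44 mm (away from the tab); x = 0.
- wide_socket_mid (a point): Wide pipe socket: a plain steel sleeve, open at both ends, 52 mm outside and 38 mm inside diameter, 40 mm tall, upright, about 200 g. Loose, stands on the counter. Point: its centre, half-way up, z up along its bore.
- narrow_socket_mid (a point): Narrow pipe socket: a plain steel sleeve, open at both ends, 32 mm outside and 22 mm inside diameter, 36 mm tall, upright, about 90 g. Loose, stands on the counter. Point: its centre, half-way up, z up along its bore.
- tee_mid (a point): Steel pipe tee: level run 72 mm long along its x axis, with 34 x 34 mm square ends and middle (top 34 mm above the underside), and a round branch 32 mm in diameter pointing up from its middle, its top 54 mm above the underside; about 220 g. Grip the branch, fingers closing along y (across the run). Loose. Point: on the branch axis, half-way up (27 mm), z up along the branch.
- elbow_mid (a point): Steel pipe elbow, to be left where it is: like the tee but with only one level arm, 36 mm long, along its +x axis, and the same upright round branch 32 mm in diameter; 34 mm wide, 54 mm tall. Loose, stands on the counter. Point: its centre, half-way up, z up along the upright branch, on its axis.
- padlock_mid (a point): Brass padlock lying flat, 26 mm thick, 56 mm long (x) and 46 mm wide (y) over all. The block spans x = -28 to +8 mm, full width; the steel shackle (9 mm bar) reaches on to x = +28. About 250 g. Grip across the 46 mm width, at or a little to the -x side of the point. Loose. Point: centre of its outline, half-way up (13 mm), z up through its thickness.
- door_knob_mid (a point): Brass door knob standing on its round base plate: base 56 mm in diameter and 5 mm high, neck 22 mm in diameter, head 48 mm in diameter (straight-sided from 34 to 50 mm above the underside), 58 mm tall, about 220 g. Loose, stands on the counter. Point: its centre, half-way up, z up along its axis.
- pen_cup: Bystander: loose grey cup with three pens, 72 mm in diameter, cup 90 mm tall, pens to 150 mm. Origin: centre of its underside.
- calculator: Bystander: loose black desk calculator, 150 x 100 mm, 26 mm high, lying flat. Origin: centre of its underside.

How it is judged:
By the outcome, as a careful person would: the job done as asked, in the order asked, and still so for the second after the job is handed in, with the robot touching nothing.
It also fails if it takes over 104 s, if anything falls off the work surface, if the arm or the gripper's body presses on something with over 40 N, if the wrist force passes 120 N, or if a joint passes its speed limit or range.

## Working session

There is one attempt and no reset: what is moved stays moved. The work goes in short steps, Python scripts to look and compute and a tool call to move; the robot and the scene stay as the last step left them, time stands still between calls to the robot, and variables do not carry over. Pictures are saved under pics/ and viewed, and the job is handed in when it is done.

Besides the shell and the picture viewer there is one more tool, called by a JSON object that holds its "method" and its "body", one argument or row to a line. move_arm: Moves the arm, as the interface text tells. Its arguments: {"type":"object","properties":{"commands":{"type":"array","items":{"type":"array"}},"newtons":{"type":"number"}},"required":["commands"]}

```bash
mkdir -p pics; cat > h.py <<'E'
from workcell import env, eyes, job
import numpy as np, cv2
def save(n,name):
    d=eyes.read_camera(n); cv2.imwrite(f'pics/{name}.png',cv2.resize(d['frame'][:,:,::-1],None,fx=1.4,fy=1.4,interpolation=cv2.INTER_CUBIC)); np.savez(f'pics/{name}.npz',**d); return d
E
python3 - <<'E'
from h import *
s=env.get_state(); print(s)
for n in ['scene','side','wrist']:
    d=save(n,n+'0'); print(n,d['mtx'],d.get('camera_from_world',d.get('mount')))
E
```

```text
{'clock': 0.0, 'joint_pos': array([-1.39611457e-01,  3.14022645e-01,  4.49797832e-02,  1.30360429e+00,
        2.68991080e-05,  1.43121999e+00]), 'qvel': array([-0.00056931,  0.00095885,  0.00033022,  0.00047175, -0.00046106,
        0.00061935]), 'tau': array([-2.90074182e-03, -4.80629075e+01,  2.98531097e+01,  1.95313990e-02,
       -3.83516899e-04, -4.27451073e-05]), 'tcp_pos': array([5.74523311e-01, 5.84089348e-05, 2.49396518e-01]), 'orientation': array([-7.47142240e-04,  7.07118904e-01,  7.07094052e-01, -5.46208995e-04]), 'wrist_force': array([ 0.42089994, -0.89954537, -0.18344433]), 'ft_torque': array([-0.03610877,  0.03485987, -0.02081595]), 'finger_gap': 0.0849184631113945}
scene [[513.09544048   0.         272.64685643]
 [  0.         513.09544048 201.19203645]
 [  0.           0.           1.        ]] [[ 0.44948848  0.89324284  0.00879371 -0.36007135]
 [ 0.69024045 -0.34105319 -0.63816209 -0.32323041]
 [-0.56703459  0.29291628 -0.76985182  1.60178847]
 [ 0.          0.          0.          1.        ]]
side [[385.00907929   0.         282.66743541]
 [  0.         385.00907929 215.13737503]
 [  0.           0.           1.        ]] [[ 0.93629048 -0.35107853 -0.01019834 -0.4682191 ]
 [-0.22488061 -0.57692368 -0.78523103  0.24946294]
 [ 0.26979409  0.73749775 -0.61911891  0.79595235]
 [ 0.          0.          0.          1.        ]]
wrist [[293.36012077   0.         284.57268544]
 [  0.         293.36012077 213.33569807]
 [  0.           0.           1.        ]] [[-2.98060999e-04 -9.54938355e-01 -2.96804060e-01  7.53923503e-02]
 [ 9.99998929e-01  1.40566330e-04 -1.45649241e-03 -1.15986954e-03]
 [ 1.43258112e-03 -2.96804176e-01  9.54937290e-01 -1.23672352e-01]
 [ 0.00000000e+00  0.00000000e+00  0.00000000e+00  1.00000000e+00]]
```

View pics/scene0.png

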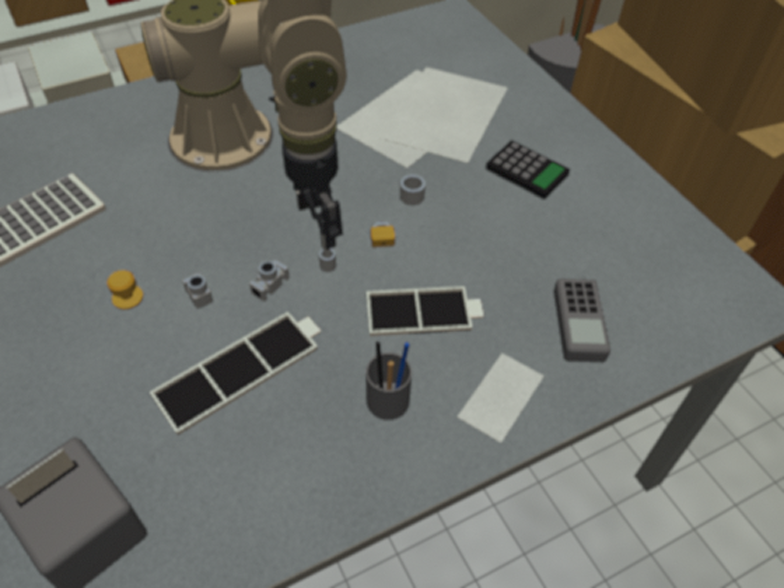

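View pics/side0.png

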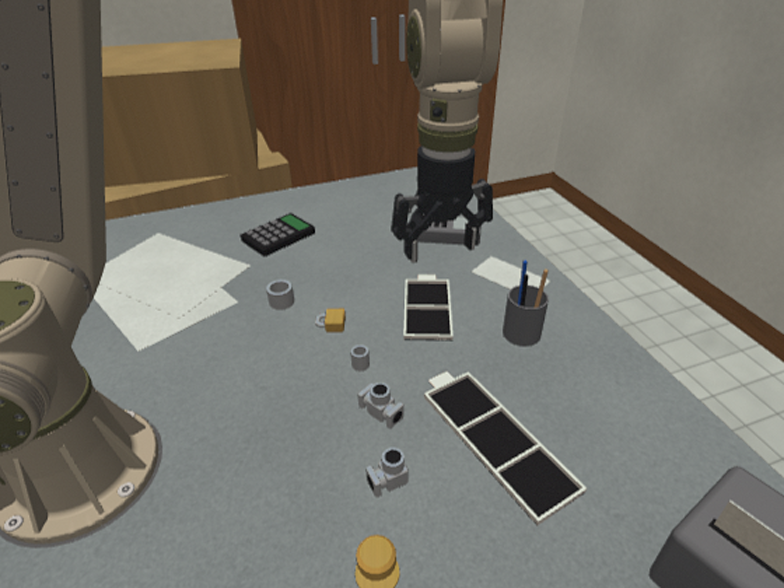

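View pics/wrist0.png

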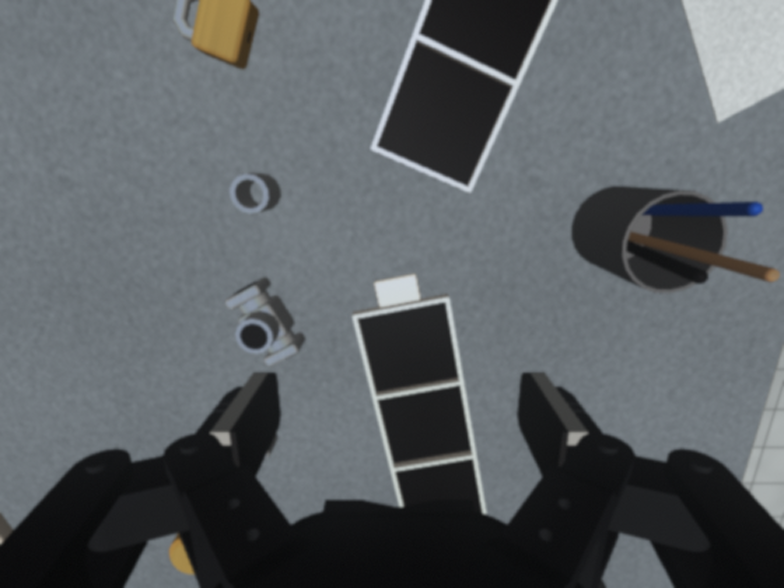

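```bash
cat >> h.py <<'E'
def crop(src,x0,y0,w,h,f,out,step=10):
    im=np.load(f'pics/{src}.npz')['frame'][:,:,::-1]
    c=cv2.resize(im[y0:y0+h,x0:x0+w],None,fx=f,fy=f,interpolation=cv2.INTER_CUBIC)
    for x in range((x0+step-1)//step*step,x0+w,step):
        X=int((x-x0+.5)*f); cv2.line(c,(X,0),(X,5),(0,255,255),1); cv2.putText(c,str(x),(X-10,16),0,.35,(0,255,255),1)
    for y in range((y0+step-1)//step*step,y0+h,step):
        Y=int((y-y0+.5)*f); cv2.line(c,(0,Y),(5,Y),(0,255,255),1); cv2.putText(c,str(y),(6,Y+4),0,.35,(0,255,255),1)
    cv2.imwrite(f'pics/{out}.png',c)
E
python3 - <<'E'
from h import *
crop('scene0',70,120,290,190,2.75,'c1')
crop('side0',180,180,250,240,2.45,'c2')
E
```

```text
(no output)
```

View pics/c1.png

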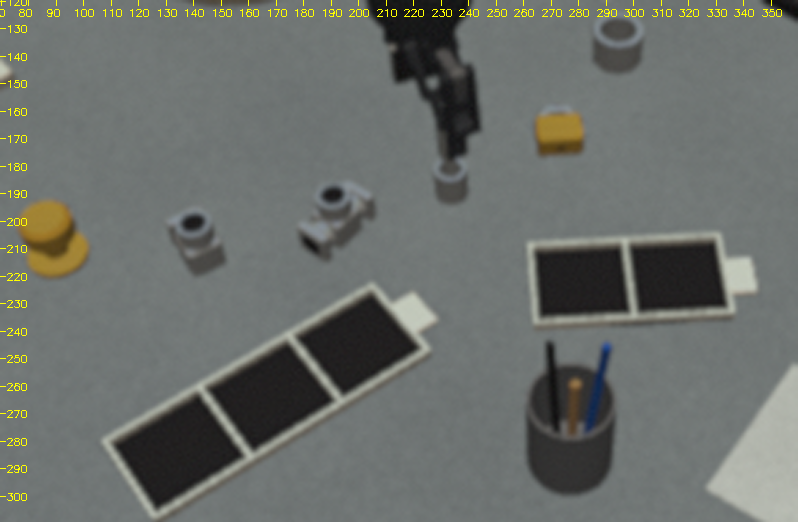

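View pics/c2.png

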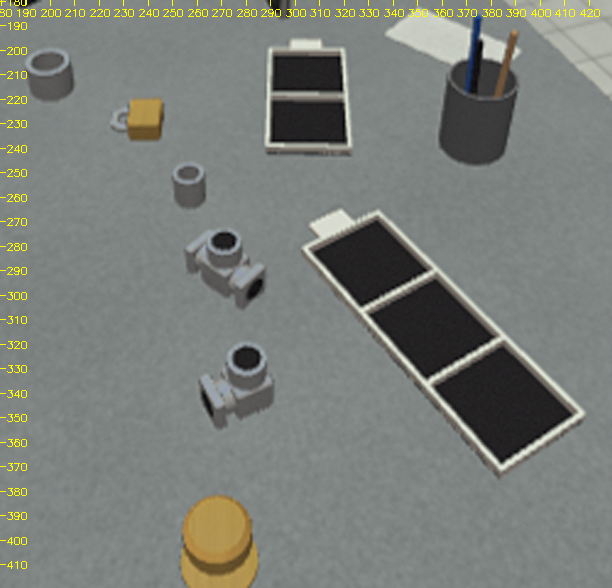

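```bash
cat >> h.py <<'E'
from scipy.optimize import least_squares
def cam(src):
    d=np.load(f'pics/{src}.npz')
    if 'camera_from_world' in d: return d['mtx'],d['camera_from_world']
    from scipy.spatial.transform import Rotation as R
    q=d['q']; T=np.eye(4); T[:3,:3]=R.from_quat(q,scalar_first=True).as_matrix(); T[:3,3]=d['p']
    return d['mtx'],np.linalg.inv(T@d['mount'])
def ray(src,u,v,z):
    K,M=cam(src); r=M[:3,:3].T@np.linalg.inv(K)@[u,v,1]; c=-M[:3,:3].T@M[:3,3]
    return c+r*(z-c[2])/r[2]
def proj(src,P):
    K,M=cam(src); P=np.atleast_2d(P); q=(K@(M[:3,:3]@P.T+M[:3,3:])).T; return q[:,:2]/q[:,2:]
def wshot(name):
    s=env.get_state(); d=eyes.read_camera('wrist'); np.savez(f'pics/{name}.npz',p=s['tcp_pos'],q=s['orientation'],**d)
    cv2.imwrite(f'pics/{name}.png',cv2.resize(d['frame'][:,:,::-1],None,fx=1.4,fy=1.4,interpolation=cv2.INTER_CUBIC))
def fit2d(pts,obs):
    """pts model xy (N,2), obs world xy -> pose x,y,yaw"""
    f=lambda p:((np.array(pts)@np.array([[np.cos(p[2]),np.sin(p[2])],[-np.sin(p[2]),np.cos(p[2])]])+p[:2])-obs).ravel()
    best=min((least_squares(f,[*np.mean(obs,0),a]) for a in (0,1.5,3,-1.5)),key=lambda r:r.cost)
    return best.x, f(best.x).reshape(-1,2)
E
python3 - <<'E'
from h import *
np.set_printoptions(precision=4,suppress=True)
d=dict(np.load('pics/wrist0.npz')); s=env.get_state(); np.savez('pics/wrist0.npz',p=s['tcp_pos'],q=s['orientation'],**d)
def tr(n,h,sc,si):
    m=[(-.046,-h),(-.046,h),(.046,h),(.046,-h)]
    A=[ray('scene0',*p,.011)[:2] for p in sc];B=[ray('side0',*p,.011)[:2] for p in si]
    for X in (A,B):
        x,r=fit2d(m,np.array(X)); print(n,x,np.degrees(x[2]),np.abs(r).max())
# side order: start corners (far end,-x) ...
tr('t3',.134,[(107,279.9),(205.5,222.8),(225.9,246.4),(125.9,307.9)],[(384,373.4),(302.8,280.7),(334.2,265.6),(417.9,347.7)])
tr('t2',.09,[(261.1,207.1),(331.7,204.2),(336.8,233.7),(264,237.7)],[(287.7,241.5),(289.3,199.1),(319.9,198.7),(323.2,240.7)])
for n,z,a,b in [('wide',.04,(294.6,131.1),(199.5,204.4)),('narrow',.036,(233.5,181),(256.6,249.3)),('tee',.054,(190.6,190.8),(271.3,277.9)),('elbow',.054,(140,200.6),(279.9,326)),('knob',.046,(86.5,201.5),(268.1,396))]:
    print(n,ray('scene0',*a,z),ray('side0',*b,z))
print('knobbase',ray('scene0',90.2,211.9,.005))
for p in [(536,116),(581,115),(583,142),(539,146)]: print('lock sc',ray('scene0',70+p[0]/2.75-.5,120+p[1]/2.75-.5,.026))
for p in [(130,99),(163,99),(160,122),(129,122)]: print('lock si',ray('side0',180+p[0]/2.45-.5,180+p[1]/2.45-.5,.026))
# tee from wrist0
for n,p,z in [('tee br',(254,335),.054),('tee e1',(249,293),.034),('tee e2',(281,354),.034),('nar',(250,193),.036)]: print(n,ray('wrist0',p[0]/1.4-.2,p[1]/1.4-.2,z))
E
```

```text
t3 [ 0.6013 -0.1737  0.1985] 11.3732550410709 0.001243153694689414
t3 [ 0.6011 -0.1749  0.1986] 11.38008925949975 0.0028262535962809143
t2 [ 0.6269  0.16   -0.3979] -22.79711922806364 0.0024873651711104783
t2 [ 0.6256  0.157  -0.3819] -21.881092964977178 0.004859364174085529
wide [0.3615 0.2903 0.04  ] [0.3596 0.2901 0.04  ]
narrow [0.4551 0.0598 0.036 ] [0.4553 0.0611 0.036 ]
tee [ 0.4529 -0.0557  0.054 ] [ 0.4531 -0.056   0.054 ]
elbow [ 0.4277 -0.1789  0.054 ] [ 0.4275 -0.1797  0.054 ]
knob [ 0.3648 -0.2977  0.046 ] [ 0.3629 -0.2976  0.046 ]
knobbase [ 0.3644 -0.2993  0.005 ]
lock sc [0.4194 0.1668 0.026 ]
lock sc [0.4378 0.2073 0.026 ]
lock sc [0.471  0.1923 0.026 ]
lock sc [0.4568 0.1516 0.026 ]
lock si [0.4319 0.2061 0.026 ]
lock si [0.4662 0.1928 0.026 ]
lock si [0.4521 0.156  0.026 ]
lock si [0.4208 0.1681 0.026 ]
tee br [ 0.4515 -0.0555  0.054 ]
tee e1 [ 0.4436 -0.0247  0.034 ]
tee e2 [ 0.4663 -0.0821  0.034 ]
nar [0.4542 0.059  0.036 ]
```

{"method": "move_arm", "body": {
  "commands": [
    [[-0.5,1,0],[0,0,0],1],
    [[-0.5,1,0],[0,0,0],1],
    [[-0.5,1,0],[0,0,0],1],
    [[0,0,0],[0,0,0],1]
  ],
  "newtons": 50
}}

```text
clock: 0.55
tcp_pos: [0.5122, 0.1237, 0.2503]
orientation: [-0.001, 0.705, 0.709, -0.0]
wrist_force: [0.3, -0.2, 0.1]
finger_gap: 0.0853
```

```bash
python3 - <<'E'
from h import *
wshot('w1'); s=env.get_state(); print(s['tcp_pos'],s['qvel'])
crop('w1',60,0,400,300,2,'w1c')
E
```

```text
[0.51363918 0.12200091 0.25033997] [-0.04789336  0.01816242  0.02269918 -0.01318807 -0.01500892 -0.01443443]
```

View pics/w1c.png

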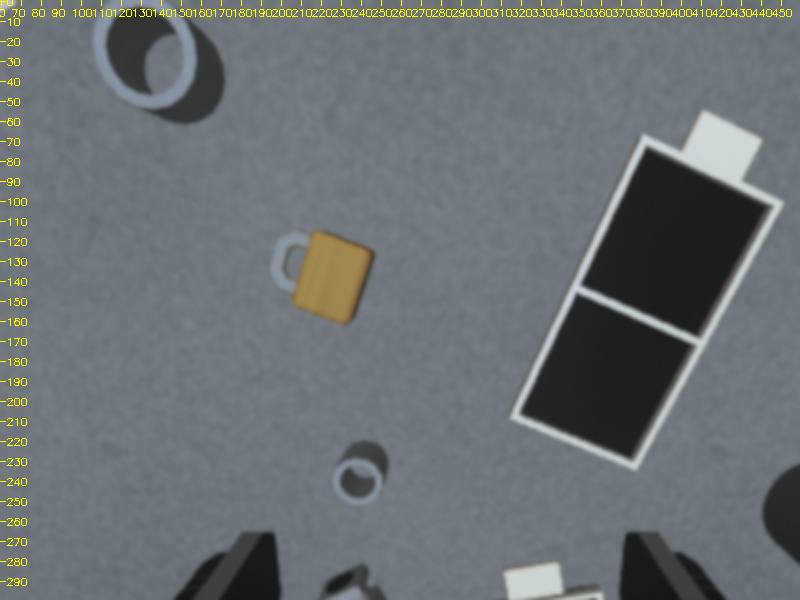

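```bash
python3 - <<'E'
from h import *
np.set_printoptions(precision=4,suppress=True)
g=lambda p,z:ray('w1',p[0]/2+60-.25,p[1]/2-.25,z)[:2]
x,r=fit2d([(-.046,-.09),(-.046,.09),(.046,.09),(.046,-.09)],np.array([g(p,.011) for p in [(514,417),(643,136),(783,203),(636,468)]])); print('t2',x,np.degrees(x[2]),r)
x,r=fit2d([(.008,-.023),(-.028,-.023),(-.028,.023),(.008,.023)],np.array([g(p,.026) for p in [(313,231),(373,251),(349,324),(294,302)]])); print('lock',x,np.degrees(x[2]),r)
print('nar',g((358,481),.036),'wide',g((146,52),.04))
print('cup',[ray('wrist0',605/1.4,238/1.4,0)],ray('scene0',277,297,0),ray('side0',373,243,0))
E
```

```text
t2 [ 0.6263  0.1587 -0.3902] -22.35851272310603 [[-0.0021 -0.0008]
 [ 0.0002  0.0011]
 [ 0.0008  0.0009]
 [ 0.001  -0.0012]]
lock [ 0.4327  0.1844 -3.4866] -199.76728082953508 [[ 0.0003  0.0023]
 [ 0.0007  0.0007]
 [ 0.0007 -0.0013]
 [-0.0017 -0.0017]]
nar [0.4535 0.059 ] wide [0.3579 0.2904]
cup [array([0.7603, 0.0173, 0.    ])] [0.7899 0.0166 0.    ] [0.7568 0.0109 0.    ]
```

{"method": "move_arm", "body": {
  "commands": [
    [[-0.77,0.85,-0.4],[0,0,0],1],
    [[-0.77,0.85,-0.4],[0,0,0],1],
    [[-0.77,0.85,-0.4],[0,0,0],1],
    [[-0.77,0.85,-0.4],[0,0,0],1],
    [[-0.77,0.85,-0.4],[0,0,0],1]
  ]
}}

```text
clock: 1.1
tcp_pos: [0.3608, 0.2904, 0.1697]
orientation: [0.0, 0.708, 0.706, 0.0]
wrist_force: [0.3, 0.8, 0.1]
finger_gap: 0.0855
```

{"method": "move_arm", "body": {
  "commands": [
    [[0,0,-0.8],[0,0,0],1],
    [[0,0,-0.8],[0,0,0],1],
    [[0,0,0],[0,0,0],1],
    [[0,0,0],[0,0,0],1]
  ]
}}

```text
clock: 1.5
tcp_pos: [0.3614, 0.2893, 0.1064]
orientation: [-0.0, 0.708, 0.707, -0.001]
wrist_force: [0.2, 0.0, 0.6]
finger_gap: 0.0859
```

{"method": "move_arm", "body": {
  "commands": [
    [[-0.04,0.02,-0.7],[0,0,0],1],
    [[0,0,-0.7],[0,0,0],1],
    [[0,0,-0.56],[0,0,0],1],
    [[0,0,0],[0,0,0],1],
    [[0,0,0],[0,0,0],-1]
  ]
}}

```text
clock: 2.0
tcp_pos: [0.3609, 0.2909, 0.0293]
orientation: [0.0, 0.708, 0.707, 0.001]
wrist_force: [0.4, -0.2, 0.6]
finger_gap: 0.0729
```

{"method": "move_arm", "body": {
  "commands": [
    [[0,0,0],[0,0,0],-1],
    [[0,0,0],[0,0,0],-1],
    [[0,0,0],[0,0,0],-1],
    [[0,0,0],[0,0,0],-1],
    [[0,0,0],[0,0,0],-1]
  ]
}}

```text
clock: 2.5
tcp_pos: [0.361, 0.2915, 0.0301]
orientation: [0.001, 0.707, 0.707, 0.002]
wrist_force: [-0.2, -0.9, 6.0]
finger_gap: 0.0498
```

{"method": "move_arm", "body": {
  "commands": [
    [[0,0,0.6],[0,0,0],-1],
    [[0,0,0.9],[0,0,0],-1],
    [[0,0,0.9],[0,0,0],-1],
    [[0.56,-0.95,0.2],[0,0,0],-1],
    [[0.56,-0.95,0],[0,0,0],-1]
  ]
}}

```text
clock: 3.0
tcp_pos: [0.4063, 0.2155, 0.1355]
orientation: [0.002, 0.706, 0.709, 0.003]
wrist_force: [0.6, 1.0, -2.7]
finger_gap: 0.0498
```

{"method": "move_arm", "body": {
  "commands": [
    [[0.56,-0.95,0],[0,0,0],-1],
    [[0.56,-0.95,0],[0,0,0],-1],
    [[0.56,-0.95,0],[0,0,0],-1],
    [[0.56,-0.95,0],[0,0,0],-1],
    [[0.56,-0.95,0],[0,0,0],-1]
  ]
}}

```text
clock: 3.5
tcp_pos: [0.5172, 0.023, 0.1332]
orientation: [0.001, 0.707, 0.707, 0.001]
wrist_force: [1.0, 0.3, -2.1]
finger_gap: 0.0496
```

{"method": "move_arm", "body": {
  "commands": [
    [[0.56,-0.95,0],[0,0,0],-1],
    [[0.56,-0.95,0],[0,0,0],-1],
    [[0.3,-0.7,0],[0,0,0],-1],
    [[0,0,0],[0,0,0],-1],
    [[0,0,0],[0,0,0],-1]
  ]
}}

```text
clock: 4.0
tcp_pos: [0.573, -0.0798, 0.1324]
orientation: [-0.0, 0.708, 0.707, 0.0]
wrist_force: [0.4, 0.3, -2.1]
finger_gap: 0.0497
```

```bash
python3 - <<'E'
from h import *
wshot('w2'); s=env.get_state(); print(s['tcp_pos'],s['finger_gap'])
E
```

```text
[ 0.57251761 -0.07889226  0.13225377] 0.04980312326306379
```

View pics/w2.png

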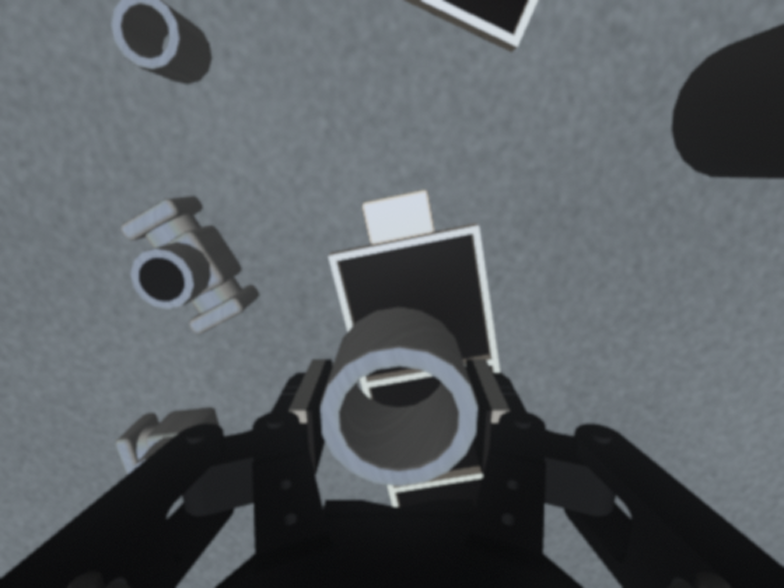

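```bash
python3 - <<'E'
from h import *
np.set_printoptions(precision=4,suppress=True)
g=lambda p,z:ray('w2',p[0]/1.4-.2,p[1]/1.4-.2,z)[:2]
c,s=np.cos(.1985),np.sin(.1985);R=np.array([[c,-s],[s,c]])
for p,m in [((330,256),(-.046,.134)),((479,228),(.046,.134)),((498,370),(.046,.044))]:
    print(g(p,.011), R@m+[.6012,-.1743])
for n,p,z in [('br',(163,279),.054),('f1a',(124,229),.034),('f1b',(175,202),.034),('f2a',(192,327),.034),('f2b',(241,299),.034),('nar',(145,34),.036)]: print(n,g(p,z))
print(proj('w2',[.5838,-.088,.04+.104])*1.4)
E
```

```text
[ 0.5299 -0.0533] [ 0.5297 -0.052 ]
[ 0.6192 -0.0366] [ 0.6199 -0.0339]
[ 0.6369 -0.1298] [ 0.6376 -0.1221]
br [ 0.4519 -0.0564]
f1a [ 0.4237 -0.0338]
f1b [ 0.4535 -0.0196]
f2a [ 0.4518 -0.0902]
f2b [ 0.4822 -0.0733]
nar [0.4531 0.0572]
[[436.3518 443.6824]]
```

{"method": "move_arm", "body": {
  "commands": [
    [[0.28,-0.25,-0.3],[0,0,0],-1],
    [[0,0,-0.8],[0,0,0],-1],
    [[0,0,-0.8],[0,0,0],-1],
    [[0,0,-0.3],[0,0,0],-1],
    [[0,0,0],[0,0,0],-1]
  ]
}}

```text
clock: 4.55
tcp_pos: [0.5821, -0.0875, 0.0423]
orientation: [-0.002, 0.707, 0.708, -0.001]
wrist_force: [0.2, -0.7, -1.9]
finger_gap: 0.0497
```

{"method": "move_arm", "body": {
  "commands": [
    [[0.04,-0.04,-0.15],[0,0,0],-1],
    [[0,0,-0.06],[0,0,0],-1],
    [[0,0,0],[0,0,0],-1]
  ]
}}

```text
clock: 4.85
tcp_pos: [0.5866, -0.0909, 0.0364]
orientation: [0.001, 0.707, 0.707, 0.0]
wrist_force: [0.4, -0.4, -2.4]
finger_gap: 0.0498
```

{"method": "move_arm", "body": {
  "commands": [
    [[0,0,-0.05],[0,0,0],-1],
    [[0,0,-0.04],[0,0,0],-1],
    [[0,0,0],[0,0,0],-1]
  ]
}}

```text
clock: 5.15
tcp_pos: [0.5864, -0.0911, 0.0331]
orientation: [0.001, 0.707, 0.707, 0.0]
wrist_force: [-0.1, -1.3, 3.7]
finger_gap: 0.0496
```

{"method": "move_arm", "body": {
  "commands": [
    [[-0.06,0.05,0.06],[0,0,0],-1],
    [[0,0,0],[0,0,0],-1],
    [[0,0,0],[0,0,0],-1]
  ]
}}

```text
clock: 5.45
tcp_pos: [0.5833, -0.0887, 0.0342]
orientation: [-0.0, 0.707, 0.707, -0.0]
wrist_force: [-0.2, 0.4, -1.8]
finger_gap: 0.0503
```

{"method": "move_arm", "body": {
  "commands": [
    [[0,0,-0.03],[0,0,0],-1],
    [[0,0,0],[0,0,0],0.5],
    [[0,0,0],[0,0,0],0.5],
    [[0,0,0],[0,0,0],0.5],
    [[0,0,0.4],[0,0,0],0.5]
  ]
}}

```text
clock: 5.95
tcp_pos: [0.5818, -0.0884, 0.0473]
orientation: [-0.002, 0.707, 0.707, -0.001]
wrist_force: [0.2, -0.2, -0.1]
finger_gap: 0.0642
```

{"method": "move_arm", "body": {
  "commands": [
    [[0,0,0.9],[0,0,0],0.5],
    [[0,0,0.9],[0,0,0],0.5],
    [[0,0,0],[0,0,0],0.5],
    [[0,0,0],[0,0,0],0.5]
  ]
}}

```text
clock: 6.35
tcp_pos: [0.5843, -0.0891, 0.1223]
orientation: [0.001, 0.707, 0.707, 0.001]
wrist_force: [-0.2, -0.3, -0.4]
finger_gap: 0.064
```

```bash
python3 - <<'E'
from h import *
wshot('w3'); s=env.get_state(); print(s['tcp_pos'],s['finger_gap'])
E
```

```text
[ 0.58330867 -0.08876369  0.12093997] 0.06404706800760213
```

View pics/w3.png

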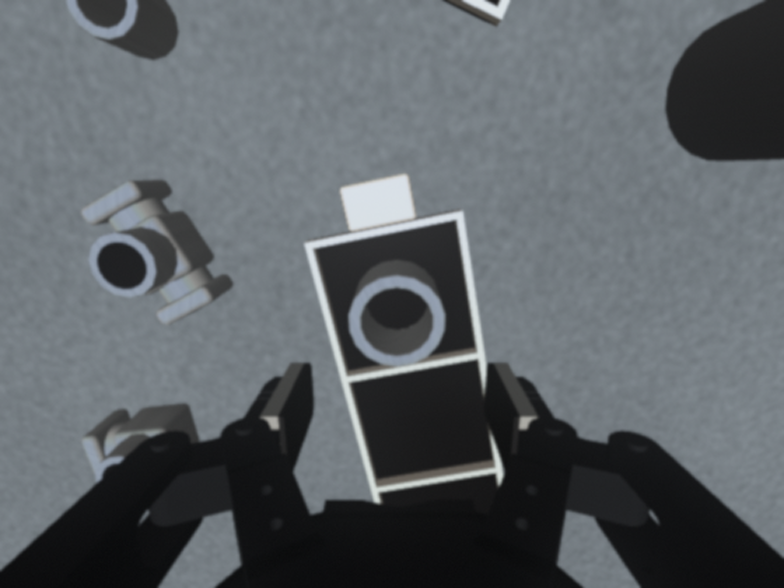

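```bash
python3 - <<'E'
from h import *
np.set_printoptions(precision=4,suppress=True)
g=lambda p,z:ray('w3',p[0]/1.4-.2,p[1]/1.4-.2,z)[:2]
P=np.array([g(p,.011) for p in [(305,243),(463,212),(484,354),(345,378)]])
x,r=fit2d([(-.046,.134),(.046,.134),(.046,.044),(-.046,.044)],P);print(x,r)
c,s=np.cos(x[2]),np.sin(x[2]);R=np.array([[c,-s],[s,c]])
print('sock rel pocket',R.T@(g((397,320),.043)-x[:2])-[0,.088], g((397,320),.043))
for n,p,z in [('br',(123,265),.054),('f1a',(84,218),.034),('f1b',(137,184),.034),('f2a',(160,321),.034),('f2b',(212,289),.034)]: print(n,g(p,z))
E
```

```text
[ 0.6011 -0.175   0.1989] [[ 0.0002  0.0003]
 [ 0.0004  0.001 ]
 [ 0.001   0.0001]
 [-0.0016 -0.0015]]
sock rel pocket [-0.0014  0.0006] [ 0.5822 -0.0884]
br [ 0.4517 -0.0563]
f1a [ 0.4231 -0.0364]
f1b [ 0.4532 -0.0197]
f2a [ 0.452  -0.0922]
f2b [ 0.483 -0.074]
```

{"method": "move_arm", "body": {
  "commands": [
    [[-0.82,0.2,0],[0,0,0.86],0.5],
    [[-0.82,0.2,0],[0,0,0.86],0.5],
    [[-0.82,0.2,0],[0,0,0.86],0.5],
    [[-0.82,0.2,0],[0,0,0.86],0.5],
    [[0,0,0],[0,0,0],0.5]
  ]
}}

```text
clock: 6.9
tcp_pos: [0.4457, -0.0546, 0.1187]
orientation: [-0.004, 0.518, 0.856, -0.001]
wrist_force: [-0.2, -0.4, -0.4]
finger_gap: 0.0641
```

{"method": "move_arm", "body": {
  "commands": [
    [[0,0,-0.3],[0,0,0],0.5],
    [[0,0,0],[0,0,0],0.5]
  ]
}}

```text
clock: 7.1
tcp_pos: [0.4509, -0.0564, 0.1072]
orientation: [-0.002, 0.519, 0.855, -0.0]
wrist_force: [-0.7, 1.1, 1.1]
finger_gap: 0.0637
```

```bash
python3 - <<'E'
from h import *
wshot('w4'); s=env.get_state(); print(s['tcp_pos'],s['orientation'],s['finger_gap'])
E
```

```text
[ 0.45143133 -0.05659609  0.10788172] [-1.31667095e-03  5.18907632e-01  8.54829248e-01 -3.05004662e-04] 0.06388267111830033
```

View pics/w4.png

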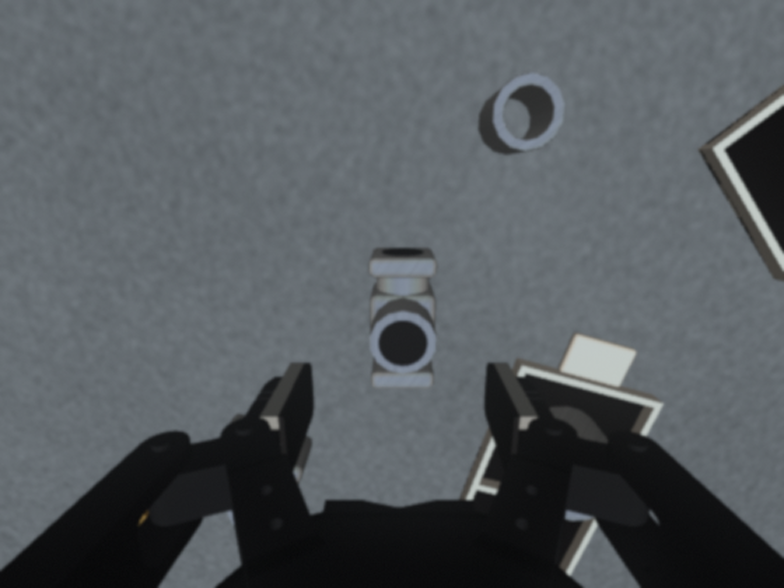

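{"method": "move_arm", "body": {
  "commands": [
    [[0,0,-0.8],[0,0,0],0.5],
    [[0,0,-0.8],[0,0,0],0.5],
    [[0,0,0],[0,0,0],0.5],
    [[0,0,0],[0,0,0],-1],
    [[0,0,0],[0,0,0],-1]
  ]
}}

```text
clock: 7.65
tcp_pos: [0.4534, -0.0572, 0.0464]
orientation: [0.001, 0.519, 0.855, 0.0]
wrist_force: [0.6, -0.3, -0.1]
finger_gap: 0.0362
```

{"method": "move_arm", "body": {
  "commands": [
    [[0,0,0],[0,0,0],-1],
    [[0,0,0],[0,0,0],-1],
    [[0,0,0],[0,0,0],-1]
  ]
}}

```text
clock: 7.95
tcp_pos: [0.4535, -0.0573, 0.0468]
orientation: [0.002, 0.519, 0.855, 0.0]
wrist_force: [-0.4, 0.3, 6.6]
finger_gap: 0.032
```

{"method": "move_arm", "body": {
  "commands": [
    [[0,0,0.7],[0,0,0],-1],
    [[0,0,0.9],[0,0,0],-1],
    [[0.2,-0.15,0.5],[0,0,0],-1],
    [[0.7,-0.55,0],[0,0,-0.5],-1],
    [[0.7,-0.55,0],[0,0,-0.5],-1]
  ]
}}

```text
clock: 8.45
tcp_pos: [0.5175, -0.1072, 0.131]
orientation: [0.002, 0.578, 0.816, 0.001]
wrist_force: [-0.4, 0.6, -2.4]
finger_gap: 0.0317
```

{"method": "move_arm", "body": {
  "commands": [
    [[0.7,-0.55,0],[0,0,-0.5],-1],
    [[0.7,-0.55,0],[0,0,-0.5],-1],
    [[0.7,-0.55,0],[0,0,0],-1],
    [[0,0,0],[0,0,0],-1],
    [[0,0,0],[0,0,0],-1]
  ]
}}

```text
clock: 8.95
tcp_pos: [0.6001, -0.1731, 0.1286]
orientation: [-0.001, 0.633, 0.774, -0.0]
wrist_force: [-0.6, 0.6, -2.0]
finger_gap: 0.032
```

{"method": "move_arm", "body": {
  "commands": [
    [[0.02,-0.04,-0.6],[0,0,0],-1],
    [[0,0,-0.8],[0,0,0],-1],
    [[0,0,-0.4],[0,0,0],-1],
    [[0,0,0],[0,0,0],-1],
    [[0,0,0],[0,0,0],-1]
  ]
}}

```text
clock: 9.45
tcp_pos: [0.6003, -0.1736, 0.0576]
orientation: [-0.0, 0.632, 0.775, -0.0]
wrist_force: [0.1, -0.6, -2.4]
finger_gap: 0.032
```

```bash
python3 - <<'E'
from h import *
wshot('w5'); s=env.get_state(); print(s['tcp_pos'],s['orientation'],s['finger_gap'])
E
```

```text
[ 0.60126031 -0.17414078  0.05848184] [6.59003210e-04 6.32375529e-01 7.74661671e-01 2.25930146e-04] 0.031743554401949536
```

View pics/w5.png

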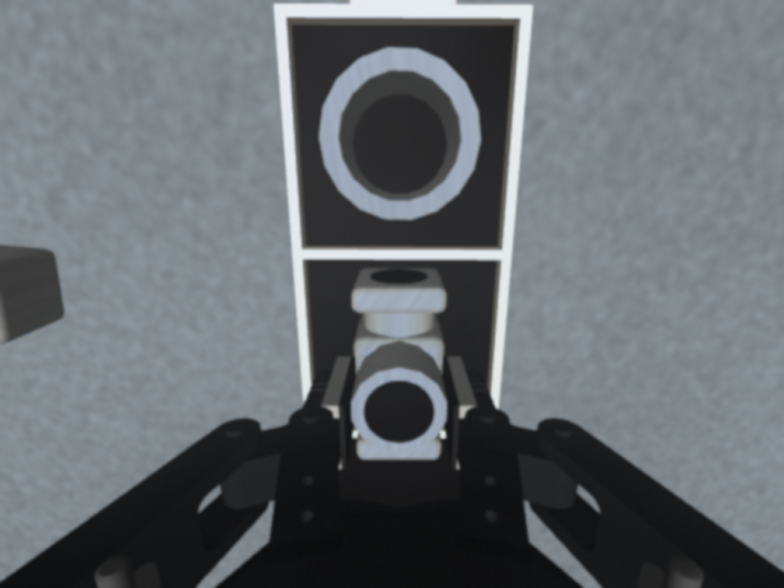

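{"method": "move_arm", "body": {
  "commands": [
    [[0,-0.02,-0.12],[0,0,0],-1],
    [[0,0,-0.07],[0,0,0],-1],
    [[0,0,0],[0,0,0],-1],
    [[0,0,0],[0,0,0],-1]
  ]
}}

```text
clock: 9.9
tcp_pos: [0.6013, -0.1753, 0.0499]
orientation: [0.0, 0.633, 0.774, 0.0]
wrist_force: [1.5, 0.6, -2.4]
finger_gap: 0.032
```

{"method": "move_arm", "body": {
  "commands": [
    [[0,0,-0.03],[0,0,0],-1],
    [[0,0,0],[0,0,0],-1]
  ]
}}

```text
clock: 10.1
tcp_pos: [0.6013, -0.1754, 0.0498]
orientation: [0.001, 0.633, 0.775, 0.0]
wrist_force: [-2.6, 1.3, 6.4]
finger_gap: 0.032
```

{"method": "move_arm", "body": {
  "commands": [
    [[0,0,0],[0,0,0],0.4],
    [[0,0,0],[0,0,0],0.4],
    [[0,0,0],[0,0,0],0.4],
    [[0,0,0.4],[0,0,0],0.4],
    [[0,0,0.9],[0,0,0],0.4]
  ]
}}

```text
clock: 10.6
tcp_pos: [0.5985, -0.1742, 0.0973]
orientation: [-0.004, 0.633, 0.774, -0.001]
wrist_force: [1.1, -0.3, -0.0]
finger_gap: 0.06
```

{"method": "move_arm", "body": {
  "commands": [
    [[0,0,0.9],[0,0,0],0.4],
    [[0,0,0],[0,0,0],0.4],
    [[0,0,0],[0,0,0],0.4]
  ]
}}

```text
clock: 10.9
tcp_pos: [0.6019, -0.1756, 0.1374]
orientation: [0.001, 0.633, 0.775, 0.0]
wrist_force: [-0.0, 0.6, -0.7]
finger_gap: 0.0598
```

```bash
python3 - <<'E'
from h import *
print(ray('w4',528/1.4-.2,112/1.4-.2,.036))
wshot('w6'); s=env.get_state(); print(s['tcp_pos'],s['orientation'],s['finger_gap'])
E
```

```text
[0.45288624 0.05835429 0.036     ]
[ 0.60094725 -0.17518139  0.13606373] [1.78531097e-05 6.32591130e-01 7.74485933e-01 4.42583816e-05] 0.05970156633170876
```

View pics/w6.png

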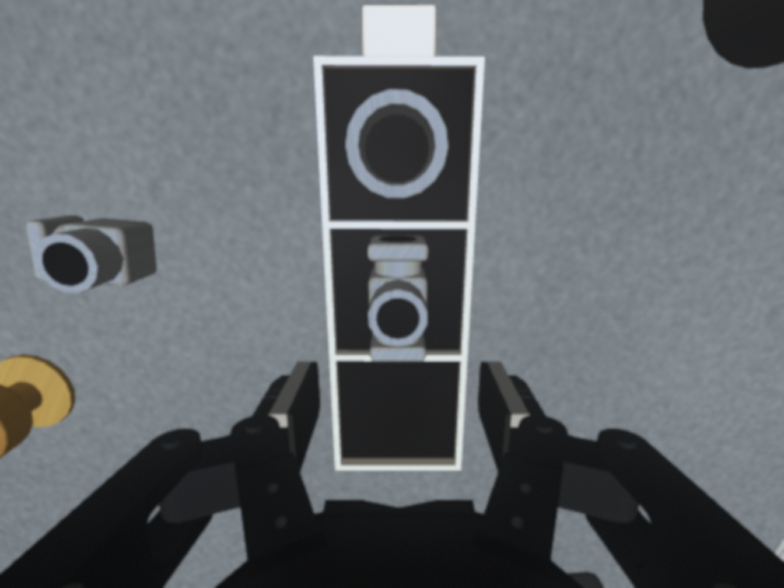

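{"method": "move_arm", "body": {
  "commands": [
    [[-0.61,0.97,0],[0,0,0],0.4],
    [[-0.61,0.97,0],[0,0,0],0.4],
    [[-0.61,0.97,0],[0,0,0],0.4],
    [[-0.61,0.97,0],[0,0,0],0.4],
    [[-0.61,0.97,0],[0,0,0],0.4]
  ]
}}

```text
clock: 11.45
tcp_pos: [0.4766, 0.0202, 0.1346]
orientation: [-0.001, 0.633, 0.774, -0.001]
wrist_force: [0.4, 0.1, 0.4]
finger_gap: 0.0598
```

{"method": "move_arm", "body": {
  "commands": [
    [[-0.61,0.97,0],[0,0,0],0.4],
    [[0,0,-0.8],[0,0,0],0.4],
    [[0,0,0],[0,0,0],0.4],
    [[0,0,0],[0,0,0],0.4]
  ]
}}

```text
clock: 11.85
tcp_pos: [0.4535, 0.0575, 0.1034]
orientation: [-0.001, 0.633, 0.775, -0.001]
wrist_force: [0.4, 0.2, 0.4]
finger_gap: 0.0601
```

```bash
python3 - <<'E'
from h import *
wshot('w7'); s=env.get_state(); print(s['tcp_pos'],s['orientation'],s['finger_gap'])
E
```

```text
[0.45470693 0.05714902 0.10421078] [-4.04882901e-04  6.32864547e-01  7.74262334e-01 -3.73440566e-04] 0.05979600858658088
```

View pics/w7.png

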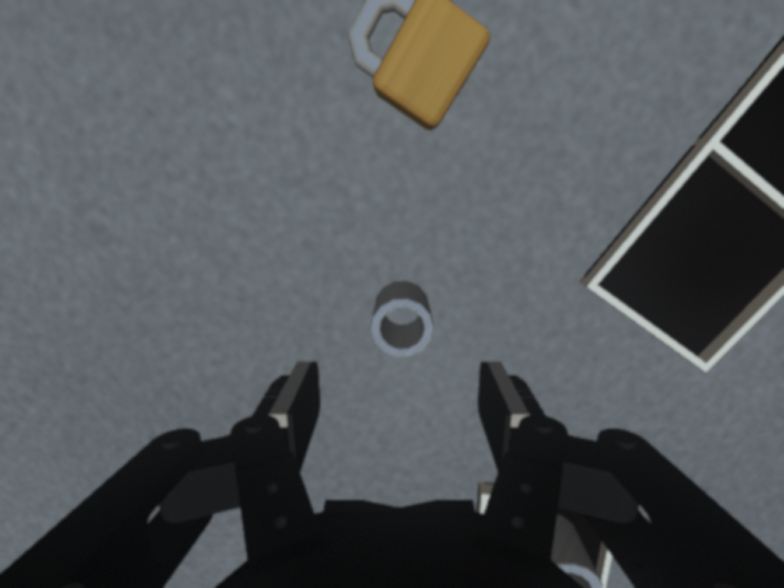

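```bash
python3 - <<'E'
from h import *
np.set_printoptions(precision=4,suppress=True)
g=lambda p,z:ray('w7',p[0]/1.4-.2,p[1]/1.4-.2,z)[:2]
print(g((402,328),.036))
a,b=g((490,38),.026),g((433,128),.026);print(a,b,np.degrees(np.arctan2(*(a-b)[::-1])),g((376,87),.026))
a,b=g((589,284),.011),g((707,369),.011);print(a,b)
E
```

```text
[0.4532 0.0587]
[0.4641 0.1926] [0.4482 0.1529] 68.15024684898789 [0.4198 0.1643]
[0.5497 0.0947] [0.6335 0.0598]
```

{"method": "move_arm", "body": {
  "commands": [
    [[-0.02,0.04,-0.7],[0,0,0],0.4],
    [[0,0,-0.7],[0,0,0],0.4],
    [[0,0,-0.5],[0,0,0],0.4],
    [[0,0,0],[0,0,0],0.4],
    [[0,0,0],[0,0,0],-1]
  ]
}}

```text
clock: 12.4
tcp_pos: [0.4547, 0.0585, 0.0289]
orientation: [0.0, 0.633, 0.774, 0.0]
wrist_force: [0.7, -1.4, 0.0]
finger_gap: 0.0466
```

{"method": "move_arm", "body": {
  "commands": [
    [[0,0,0],[0,0,0],-1],
    [[0,0,0],[0,0,0],-1],
    [[0,0,0],[0,0,0],-1],
    [[0,0,0],[0,0,0],-1]
  ]
}}

```text
clock: 12.8
tcp_pos: [0.4555, 0.0587, 0.03]
orientation: [0.002, 0.633, 0.774, 0.001]
wrist_force: [-0.1, -1.7, 5.9]
finger_gap: 0.0307
```

{"method": "move_arm", "body": {
  "commands": [
    [[0,0,0.7],[0,0,0],-1],
    [[0,0,0.9],[0,0,0],-1],
    [[0,0,0.9],[0,0,0],-1],
    [[0.45,-0.89,0.1],[0,0,0],-1],
    [[0.45,-0.89,0],[0,0,0],-1]
  ]
}}

```text
clock: 13.3
tcp_pos: [0.4916, -0.0122, 0.1352]
orientation: [0.002, 0.631, 0.775, 0.001]
wrist_force: [0.4, 1.2, -1.3]
finger_gap: 0.0311
```

{"method": "move_arm", "body": {
  "commands": [
    [[0.45,-0.89,0],[0,0,0],-1],
    [[0.45,-0.89,0],[0,0,0],-1],
    [[0.45,-0.89,0],[0,0,0],-1],
    [[0.45,-0.89,0],[0,0,0],-1],
    [[0.45,-0.89,0],[0,0,0],-1]
  ]
}}

```text
clock: 13.8
tcp_pos: [0.5805, -0.1915, 0.1329]
orientation: [0.0, 0.633, 0.774, 0.0]
wrist_force: [0.7, -0.2, -1.2]
finger_gap: 0.031
```

{"method": "move_arm", "body": {
  "commands": [
    [[0.45,-0.89,0],[0,0,0],-1],
    [[0.45,-0.89,0],[0,0,0],-1],
    [[0,0,-0.5],[0,0,0],-1],
    [[0,0,0],[0,0,0],-1],
    [[0,0,0],[0,0,0],-1]
  ]
}}

```text
clock: 14.3
tcp_pos: [0.6149, -0.2604, 0.1119]
orientation: [-0.001, 0.633, 0.775, -0.0]
wrist_force: [0.3, -0.0, 0.0]
finger_gap: 0.0309
```

{"method": "move_arm", "body": {
  "commands": [
    [[0.07,-0.02,-0.6],[0,0,0],-1],
    [[0,0,-0.8],[0,0,0],-1],
    [[0,0,-0.4],[0,0,0],-1],
    [[0,0,0],[0,0,0],-1],
    [[0,0,0],[0,0,0],-1]
  ]
}}

```text
clock: 14.8
tcp_pos: [0.6189, -0.2613, 0.0416]
orientation: [0.0, 0.632, 0.775, 0.0]
wrist_force: [0.6, -0.0, -1.7]
finger_gap: 0.0309
```

```bash
python3 - <<'E'
from h import *
s=env.get_state(); print(s['tcp_pos'],s['qvel'],s['wrist_force'])
wshot('w8')
s=env.get_state(); print(s['tcp_pos'],s['qvel'],s['wrist_force'])
E
```

```text
[ 0.61888137 -0.26130557  0.04155949] [-0.0038393  -0.01372305  0.02702716 -0.00257648 -0.00102472  0.00044325] [ 0.58828289 -0.02547953 -1.66618181]
[ 0.61958763 -0.26183727  0.04232159] [-0.00570092 -0.00510863  0.01610017 -0.0027868  -0.00207611 -0.00071357] [ 0.61872409 -0.25224926 -1.06485053]
```

View pics/w8.png

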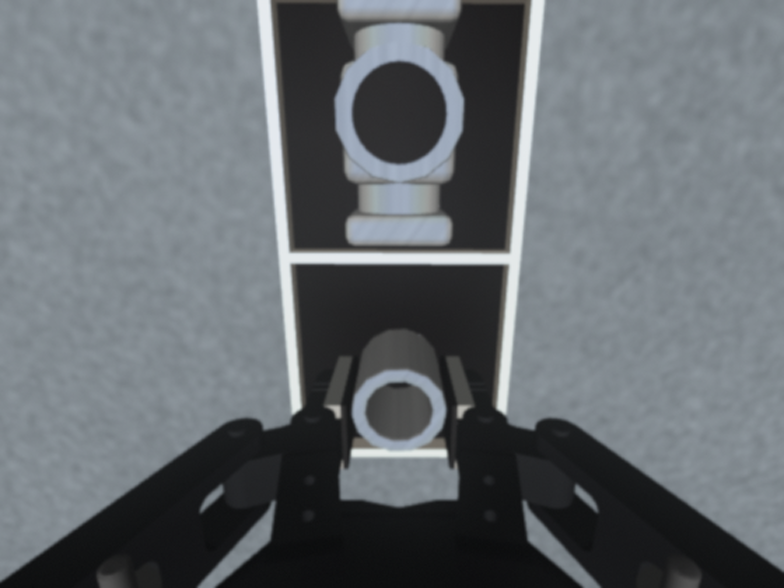

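{"method": "move_arm", "body": {
  "commands": [
    [[-0.01,0.01,-0.12],[0,0,0],-1],
    [[0,0,-0.09],[0,0,0],-1],
    [[0,0,0],[0,0,0],-1],
    [[0,0,0],[0,0,0],-1]
  ]
}}

```text
clock: 15.25
tcp_pos: [0.619, -0.2619, 0.033]
orientation: [0.001, 0.633, 0.775, 0.0]
wrist_force: [-0.4, 0.4, 4.2]
finger_gap: 0.0311
```

{"method": "move_arm", "body": {
  "commands": [
    [[0,0,0],[0,0,0],0.1],
    [[0,0,0],[0,0,0],0.1],
    [[0,0,0],[0,0,0],0.1],
    [[0,0,0.4],[0,0,0],0.1],
    [[0,0,0.9],[0,0,0],0.1]
  ]
}}

```text
clock: 15.75
tcp_pos: [0.6156, -0.2602, 0.0803]
orientation: [-0.004, 0.633, 0.774, -0.001]
wrist_force: [-0.1, -0.1, -0.7]
finger_gap: 0.0471
```

{"method": "move_arm", "body": {
  "commands": [
    [[0,0,0.9],[0,0,0],0.5],
    [[0,0,0.6],[0,0,0],0.5],
    [[0,0,0],[0,0,0],0.8],
    [[0,0,0],[0,0,0],0.8]
  ]
}}

```text
clock: 16.15
tcp_pos: [0.6184, -0.2618, 0.1442]
orientation: [0.001, 0.633, 0.774, 0.0]
wrist_force: [0.5, 0.1, -0.0]
finger_gap: 0.0766
```

```bash
python3 - <<'E'
from h import *
wshot('w9')
s=env.get_state(); print(s['tcp_pos'])
E
```

```text
[ 0.61776137 -0.26137852  0.14297826]
```

View pics/w9.png

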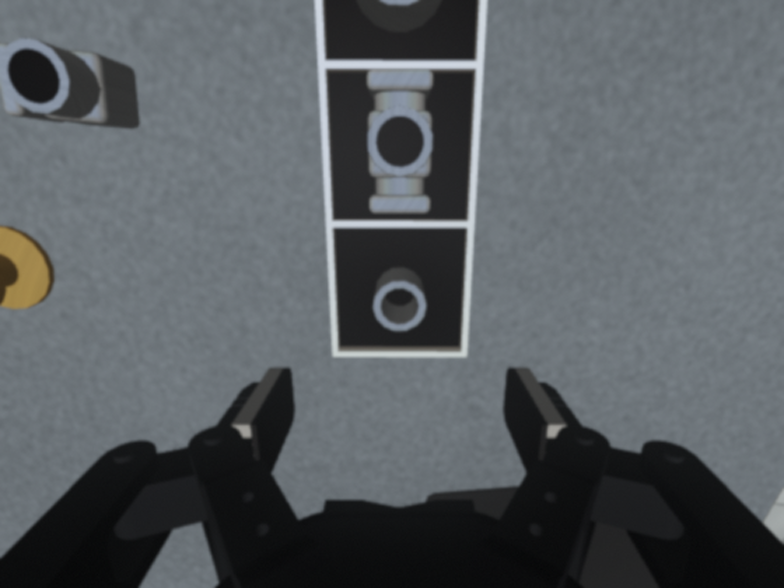

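{"method": "move_arm", "body": {
  "commands": [
    [[-0.9,-0.13,0],[0,0,0],1],
    [[-0.9,-0.13,0],[0,0,0],1],
    [[-0.9,-0.13,0],[0,0,0],1],
    [[-0.9,-0.13,0],[0,0,0],1],
    [[-0.9,-0.13,0],[0,0,0],1]
  ]
}}

```text
clock: 16.7
tcp_pos: [0.4358, -0.2867, 0.1419]
orientation: [-0.002, 0.632, 0.775, 0.0]
wrist_force: [-0.2, 0.7, 0.1]
finger_gap: 0.0855
```

{"method": "move_arm", "body": {
  "commands": [
    [[-0.9,-0.13,0],[0,0,0],1],
    [[-0.95,-0.13,0],[0,0,0],1],
    [[0,0,0],[0,0,0],1],
    [[0,0,0],[0,0,0],1]
  ]
}}

```text
clock: 17.1
tcp_pos: [0.3631, -0.2976, 0.1428]
orientation: [-0.001, 0.633, 0.774, 0.0]
wrist_force: [-0.0, -0.2, -0.0]
finger_gap: 0.0853
```

```bash
python3 - <<'E'
from h import *
wshot('w10')
s=env.get_state(); print(s['tcp_pos'],s['orientation'])
E
```

```text
[ 0.3640842  -0.29784657  0.14310503] [-4.70648703e-04  6.32836658e-01  7.74285129e-01  2.84280567e-04]
```

View pics/w10.png

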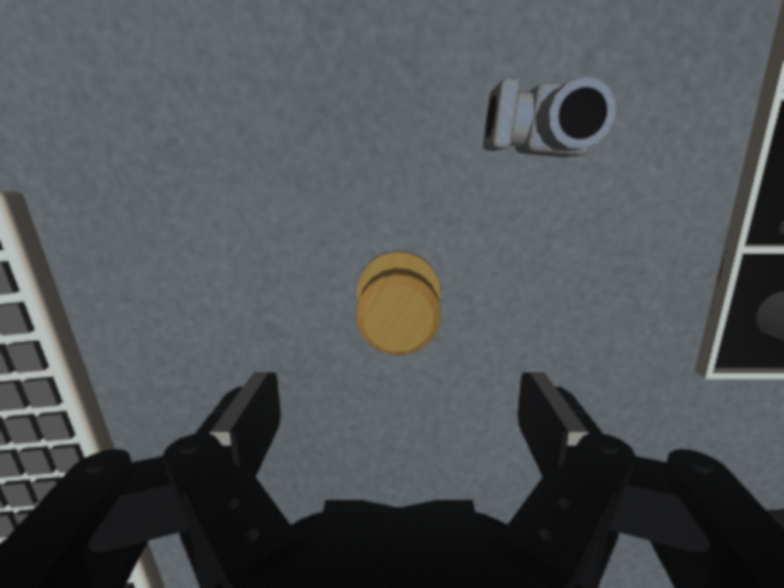

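```bash
python3 - <<'E'
from h import *
print(ray('w10',399/1.4-.2,313/1.4-.2,.05),ray('w10',399/1.4-.2,(251+82*1.0*.5*1)/1.4-.2,.005))
E
```

```text
[ 0.3616282  -0.29747959  0.05      ] [ 0.36174081 -0.29832527  0.005     ]
```

{"method": "move_arm", "body": {
  "commands": [
    [[-0.03,0,-0.8],[0,0,0],1],
    [[0,0,-0.9],[0,0,0],1],
    [[0,0,-0.75],[0,0,0],1],
    [[0,0,0],[0,0,0],1],
    [[0,0,0],[0,0,0],-1]
  ]
}}

```text
clock: 17.65
tcp_pos: [0.3635, -0.2975, 0.0456]
orientation: [-0.001, 0.632, 0.775, 0.0]
wrist_force: [0.3, -0.4, 0.2]
finger_gap: 0.0732
```

{"method": "move_arm", "body": {
  "commands": [
    [[0,0,0],[0,0,0],-1],
    [[0,0,0],[0,0,0],-1],
    [[0,0,0],[0,0,0],-1],
    [[0,0,0],[0,0,0],-1],
    [[0,0,0],[0,0,0],-1]
  ]
}}

```text
clock: 18.15
tcp_pos: [0.3642, -0.2991, 0.0479]
orientation: [0.002, 0.633, 0.775, -0.0]
wrist_force: [0.3, 0.8, 5.3]
finger_gap: 0.0462
```

{"method": "move_arm", "body": {
  "commands": [
    [[0,0,0.6],[0,0,0],-1],
    [[0,0,0.9],[0,0,0],-1],
    [[0,0,0.9],[0,0,0],-1],
    [[0.54,0.95,0.1],[0,0,0],-1],
    [[0.54,0.95,0],[0,0,0],-1]
  ]
}}

```text
clock: 18.65
tcp_pos: [0.4078, -0.2232, 0.1487]
orientation: [0.003, 0.634, 0.773, 0.0]
wrist_force: [1.2, 0.0, -4.2]
finger_gap: 0.0459
```

{"method": "move_arm", "body": {
  "commands": [
    [[0.54,0.95,0],[0,0,0],-1],
    [[0.54,0.95,0],[0,0,0],-1],
    [[0.54,0.95,0],[0,0,0],-1],
    [[0.54,0.95,0],[0,0,0],-1],
    [[0.54,0.95,0],[0,0,0],-1]
  ]
}}

```text
clock: 19.15
tcp_pos: [0.5151, -0.0303, 0.1468]
orientation: [0.001, 0.633, 0.775, 0.0]
wrist_force: [1.1, -0.2, -2.7]
finger_gap: 0.0461
```

{"method": "move_arm", "body": {
  "commands": [
    [[0.54,0.95,0],[0,0,0],-1],
    [[0.54,0.95,0],[0,0,0],-1],
    [[0.54,0.95,0],[0,0,0],-1],
    [[0.54,0.95,0],[0,0,0],-1],
    [[0.54,0.95,0],[0,0,0],-1]
  ]
}}

```text
clock: 19.65
tcp_pos: [0.6229, 0.1598, 0.1466]
orientation: [0.0, 0.632, 0.775, 0.0]
wrist_force: [1.5, -1.0, -3.6]
finger_gap: 0.0459
```

{"method": "move_arm", "body": {
  "commands": [
    [[0.5,0.95,0],[0,0,0],-1],
    [[0,0,-0.4],[0,0,0],-1],
    [[0,0,0],[0,0,0],-1],
    [[0,0,0],[0,0,0],-1]
  ]
}}

```text
clock: 20.05
tcp_pos: [0.6413, 0.1956, 0.1296]
orientation: [-0.001, 0.633, 0.774, -0.001]
wrist_force: [0.3, -0.2, -3.2]
finger_gap: 0.0461
```

Down to about 0.056 with a small correction.

{"method": "move_arm", "body": {
  "commands": [
    [[0.03,0.08,-0.5],[0,0,0],-1],
    [[0,0,-0.8],[0,0,0],-1],
    [[0,0,-0.4],[0,0,0],-1],
    [[0,0,0],[0,0,0],-1],
    [[0,0,0],[0,0,0],-1]
  ]
}}

```text
clock: 20.55
tcp_pos: [0.6436, 0.1983, 0.0631]
orientation: [0.0, 0.633, 0.774, 0.0]
wrist_force: [0.9, 0.4, -2.7]
finger_gap: 0.0459
```

```bash
python3 - <<'E'
from h import *
wshot('w11')
s=env.get_state(); print(s['tcp_pos'],s['orientation'])
E
```

```text
[0.6444168  0.19861335 0.06385491] [0.00080613 0.63298404 0.77416386 0.0009349 ]
```

View pics/w11.png

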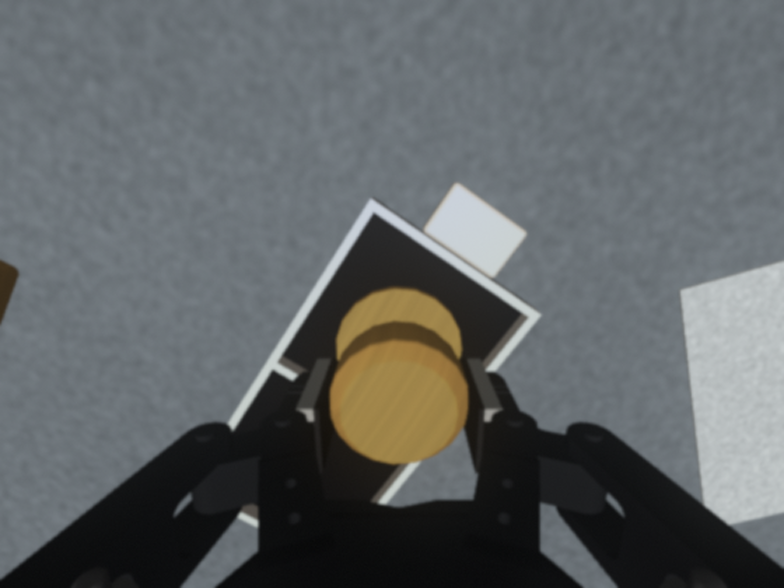

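```bash
python3 - <<'E'
from h import *
np.set_printoptions(precision=4,suppress=True)
g=lambda p,z:ray('w11',p[0]/1.4-.2,p[1]/1.4-.2,z)[:2]
c,s=np.cos(-.392),np.sin(-.392);R=np.array([[c,-s],[s,c]])
for p,m in [((372,199),(-.046,.09)),((541,315),(.046,.09)),((275,369),(-.046,0))]:
    print(g(p,.011), R@m+[.6265,.1588])
E
```

```text
[0.6185 0.2592] [0.6184 0.2595]
[0.7028 0.224 ] [0.7034 0.2244]
[0.5875 0.173 ] [0.584  0.1764]
```

{"method": "move_arm", "body": {
  "commands": [
    [[0,0.02,-0.2],[0,0,0],-1],
    [[0,0,-0.08],[0,0,0],-1],
    [[0,0,0],[0,0,0],-1],
    [[0,0,0],[0,0,0],-1]
  ]
}}

```text
clock: 21.0
tcp_pos: [0.6437, 0.2001, 0.051]
orientation: [0.0, 0.633, 0.775, 0.0]
wrist_force: [1.1, 0.1, -2.8]
finger_gap: 0.0462
```

{"method": "move_arm", "body": {
  "commands": [
    [[0,0,-0.04],[0,0,0],-1],
    [[0,0,0],[0,0,0],-1],
    [[0,0,0],[0,0,0],-1]
  ]
}}

```text
clock: 21.3
tcp_pos: [0.6437, 0.2001, 0.051]
orientation: [0.001, 0.632, 0.775, 0.001]
wrist_force: [-3.0, -1.0, 6.7]
finger_gap: 0.0461
```

{"method": "move_arm", "body": {
  "commands": [
    [[0,0,0],[0,0,0],0.7],
    [[0,0,0],[0,0,0],0.7],
    [[0,0,0],[0,0,0],0.7],
    [[0,0,0.4],[0,0,0],0.7],
    [[0,0,0.9],[0,0,0],0.7]
  ]
}}

```text
clock: 21.8
tcp_pos: [0.6408, 0.1994, 0.0976]
orientation: [-0.002, 0.633, 0.774, -0.003]
wrist_force: [0.2, -0.4, -0.9]
finger_gap: 0.0725
```

{"method": "move_arm", "body": {
  "commands": [
    [[0,0,0.9],[0,0,0],0.7],
    [[0,0,0.3],[0,0,0],0.7],
    [[0,0,0],[0,0,0],0.7],
    [[0,0,0],[0,0,0],0.7]
  ]
}}

```text
clock: 22.2
tcp_pos: [0.643, 0.1999, 0.1479]
orientation: [-0.0, 0.633, 0.774, -0.0]
wrist_force: [-0.7, -0.1, 0.1]
finger_gap: 0.0727
```

```bash
python3 - <<'E'
from h import *
wshot('w12')
s=env.get_state(); print(s['tcp_pos'],s['orientation'],s['joint_pos'])
E
```

```text
[0.6424309  0.19979083 0.14711789] [-0.00090372  0.63257518  0.77449767 -0.00108992] [ 1.82332382e-01  5.47801141e-01  1.50916975e-01  1.17674368e+00
 -3.20456834e-05  1.55208143e+00]
```

View pics/w12.png

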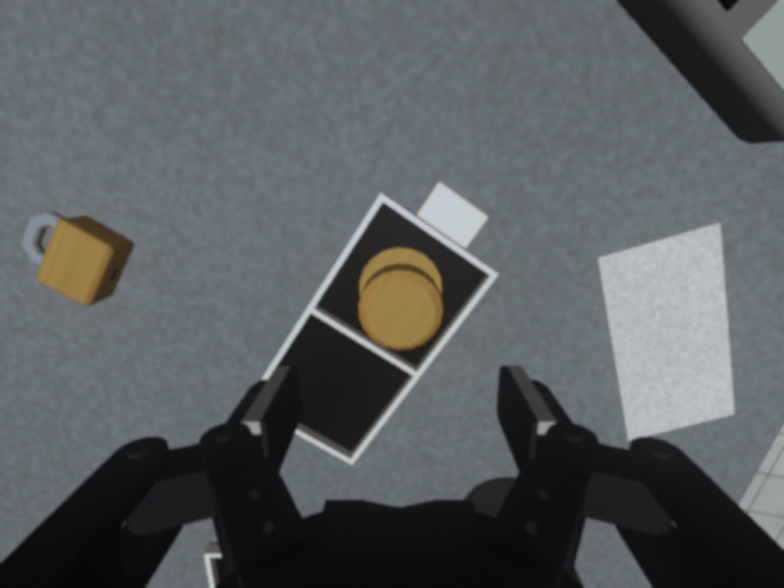

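{"method": "move_arm", "body": {
  "commands": [
    [[-0.64,-0.05,0],[0,0,0.89],0.8],
    [[-0.64,-0.05,0],[0,0,0.89],0.8],
    [[-0.64,-0.05,0],[0,0,0.89],0.8],
    [[-0.64,-0.05,0],[0,0,0.89],0.8],
    [[-0.64,-0.05,0],[0,0,0.89],0.8]
  ]
}}

```text
clock: 22.75
tcp_pos: [0.513, 0.1895, 0.1468]
orientation: [-0.002, 0.363, 0.932, -0.001]
wrist_force: [0.1, 0.4, 0.5]
finger_gap: 0.0772
```

{"method": "move_arm", "body": {
  "commands": [
    [[-0.64,-0.05,0],[0,0,0.89],0.8],
    [[-0.64,-0.05,0],[0,0,0.89],0.8],
    [[-0.64,-0.05,-0.5],[0,0,0.89],0.8],
    [[0,0,-0.5],[0,0,0],0.8],
    [[0,0,0],[0,0,0],0.8]
  ]
}}

```text
clock: 23.25
tcp_pos: [0.4347, 0.1832, 0.1055]
orientation: [-0.003, 0.187, 0.982, -0.002]
wrist_force: [0.1, -1.3, 0.7]
finger_gap: 0.0766
```

```bash
python3 - <<'E'
from h import *
np.set_printoptions(precision=4,suppress=True)
wshot('w13')
s=env.get_state(); print(s['tcp_pos'],s['orientation'])
print('knob base',ray('w12',401/1.4-.2,288.5/1.4-.2,.008),ray('w12',400.5/1.4-.2,308/1.4-.2,.053))
E
```

```text
[0.4365 0.1835 0.1071] [-0.0023  0.1868  0.9824 -0.001 ]
knob base [0.6426 0.2009 0.008 ] [0.6419 0.2021 0.053 ]
```

View pics/w13.png

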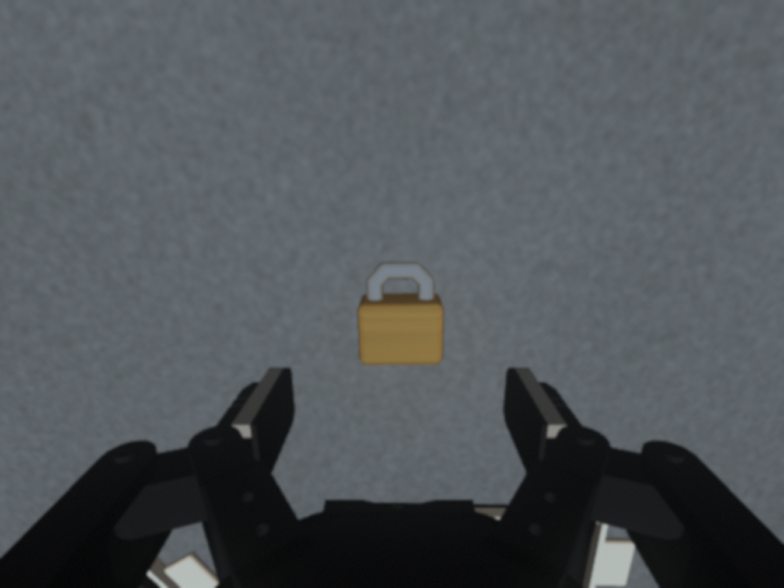

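```bash
python3 - <<'E'
from h import *
np.set_printoptions(precision=4,suppress=True)
print(ray('w13',401/1.4-.2,364/1.4-.2,.026),ray('w13',401/1.4-.2,303/1.4-.2,.026),ray('w13',401/1.4-.2,262/1.4-.2,.013))
print(ray('w13',359/1.4-.2,364/1.4-.2,.026),ray('w13',443/1.4-.2,364/1.4-.2,.026))
E
```

```text
[0.4558 0.1749 0.026 ] [0.4234 0.1876 0.026 ] [0.4057 0.1946 0.013 ]
[0.4474 0.1536 0.026 ] [0.4641 0.1962 0.026 ]
```

{"method": "move_arm", "body": {
  "commands": [
    [[0,0,-0.8],[0,0,0],0.8],
    [[0,0,-0.8],[0,0,0],0.8],
    [[0,0,-0.5],[0,0,0],0.8],
    [[0,0,0],[0,0,0],0.8],
    [[0,0,0],[0,0,0],-1]
  ]
}}

```text
clock: 23.8
tcp_pos: [0.4392, 0.184, 0.0254]
orientation: [-0.0, 0.187, 0.982, -0.0]
wrist_force: [0.7, 0.3, 1.3]
finger_gap: 0.0641
```

{"method": "move_arm", "body": {
  "commands": [
    [[0,0,0],[0,0,0],-1],
    [[0,0,0],[0,0,0],-1],
    [[0,0,0],[0,0,0],-1],
    [[0,0,0],[0,0,0],-1],
    [[0,0,0],[0,0,0],-1]
  ]
}}

```text
clock: 24.3
tcp_pos: [0.4402, 0.1843, 0.0267]
orientation: [0.002, 0.187, 0.982, 0.001]
wrist_force: [-0.3, 0.1, 7.1]
finger_gap: 0.0447
```

{"method": "move_arm", "body": {
  "commands": [
    [[0,0,0.6],[0,0,0],-1],
    [[0,0,0.9],[0,0,0],-1],
    [[0,0,0.9],[0,0,0],-1],
    [[0.88,-0.34,0.1],[0,0,0],-1],
    [[0.88,-0.34,0],[0,0,0],-1]
  ]
}}

```text
clock: 24.8
tcp_pos: [0.5105, 0.1572, 0.1278]
orientation: [0.002, 0.186, 0.983, 0.001]
wrist_force: [0.5, -0.7, -3.2]
finger_gap: 0.0445
```

{"method": "move_arm", "body": {
  "commands": [
    [[0.88,-0.34,0],[0,0,-0.1],-1],
    [[0.88,-0.34,0],[0,0,0],-1],
    [[0.88,-0.35,0],[0,0,0],-1],
    [[0,0,-0.5],[0,0,0],-1],
    [[0,0,0],[0,0,0],-1]
  ]
}}

```text
clock: 25.3
tcp_pos: [0.6133, 0.1148, 0.1023]
orientation: [-0.003, 0.194, 0.981, -0.0]
wrist_force: [-1.7, -0.4, -3.7]
finger_gap: 0.045
```

```bash
python3 - <<'E'
from h import *
wshot('w14')
s=env.get_state(); print(s['tcp_pos'],s['orientation'],s['wrist_force'])
E
```

```text
[0.61271755 0.11529342 0.10331953] [-2.50944624e-03  1.93787658e-01  9.81040180e-01 -4.59630123e-04] [-0.12995387 -0.05958194 -3.07638278]
```

View pics/w14.png

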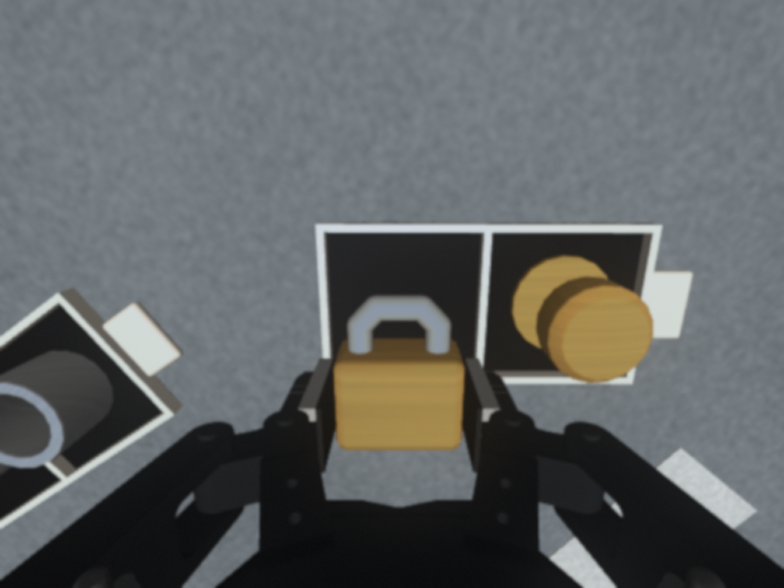

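{"method": "move_arm", "body": {
  "commands": [
    [[0.04,0,-0.5],[0,0,0],-1],
    [[0,0,-0.7],[0,0,0],-1],
    [[0,0,-0.4],[0,0,0],-1],
    [[0,0,0],[0,0,0],-1],
    [[0,0,0],[0,0,0],-1]
  ]
}}

```text
clock: 25.85
tcp_pos: [0.6157, 0.1161, 0.042]
orientation: [-0.0, 0.193, 0.981, 0.0]
wrist_force: [-0.9, -0.3, -1.9]
finger_gap: 0.0449
```

```bash
python3 - <<'E'
from h import *
wshot('w15')
s=env.get_state(); print(s['tcp_pos'],s['orientation'],s['wrist_force'])
save('side','s15'); crop('s15',250,180,130,90,6,'s15c')
E
```

```text
[0.61659222 0.11603971 0.04268055] [7.48018717e-04 1.93239437e-01 9.81151310e-01 2.58392622e-04] [ 0.56612256 -0.15766977 -2.14893261]
```

View pics/w15.png

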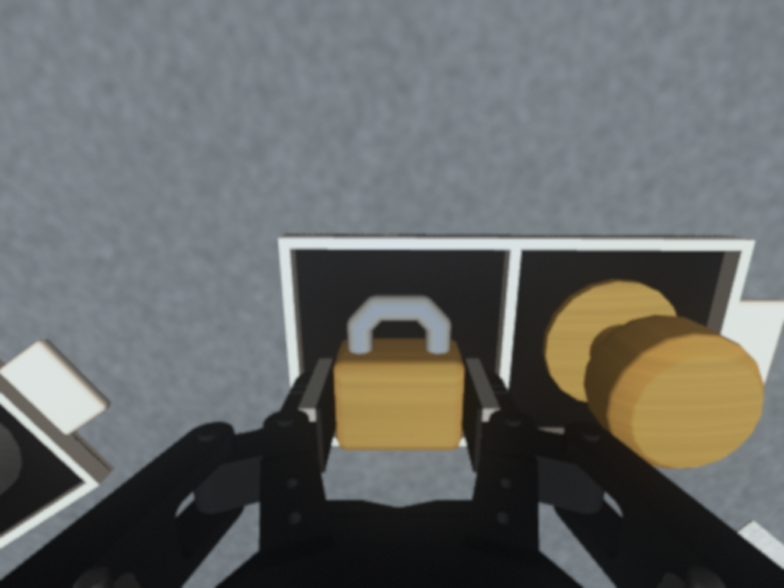

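View pics/s15c.png

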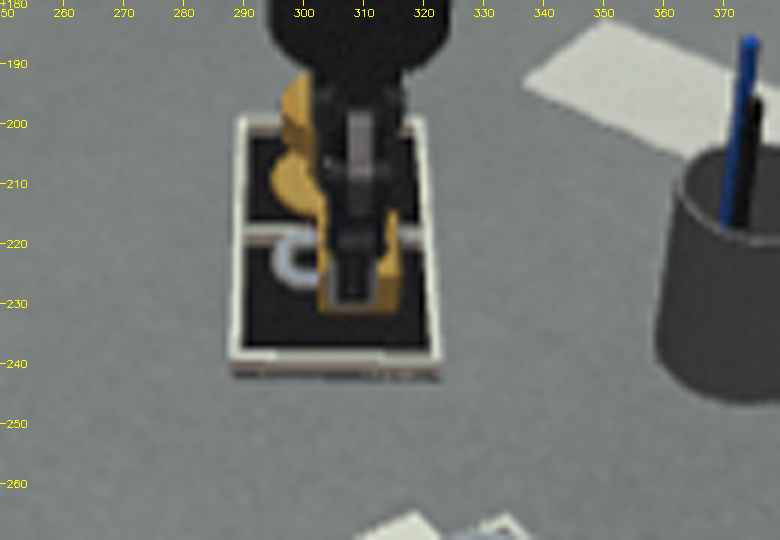

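{"method": "move_arm", "body": {
  "commands": [
    [[0,-0.02,-0.15],[0,0,0],-1],
    [[0,0,-0.12],[0,0,0],-1],
    [[0,0,0],[0,0,0],-1],
    [[0,0,0],[0,0,0],-1]
  ]
}}

```text
clock: 26.35
tcp_pos: [0.6161, 0.1147, 0.0302]
orientation: [-0.0, 0.194, 0.981, -0.0]
wrist_force: [0.4, 0.4, -2.2]
finger_gap: 0.0448
```

{"method": "move_arm", "body": {
  "commands": [
    [[0,0,-0.06],[0,0,0],-1],
    [[0,0,0],[0,0,0],-1],
    [[0,0,0],[0,0,0],-1]
  ]
}}

```text
clock: 26.65
tcp_pos: [0.6163, 0.1148, 0.0298]
orientation: [0.0, 0.194, 0.981, 0.0]
wrist_force: [-4.7, -0.1, 9.7]
finger_gap: 0.0449
```

{"method": "move_arm", "body": {
  "commands": [
    [[0,0,0.02],[0,0,0],0.25],
    [[0,0,0],[0,0,0],0.25],
    [[0,0,0],[0,0,0],0.25],
    [[0,0,0.4],[0,0,0],0.25],
    [[0,0,0.9],[0,0,0],0.25]
  ]
}}

```text
clock: 27.15
tcp_pos: [0.6135, 0.1146, 0.0776]
orientation: [-0.004, 0.194, 0.981, -0.001]
wrist_force: [-0.0, -0.1, -0.3]
finger_gap: 0.0533
```

{"method": "move_arm", "body": {
  "commands": [
    [[0,0,0.9],[0,0,0],0.25],
    [[-0.6,0,0.9],[0,0,0],0.25],
    [[-0.9,0,0.5],[0,0,0],0.25],
    [[-0.9,0,0],[0,0,0],0.25],
    [[0,0,0],[0,0,0],0.25]
  ]
}}

```text
clock: 27.65
tcp_pos: [0.5153, 0.115, 0.1729]
orientation: [-0.002, 0.193, 0.981, -0.0]
wrist_force: [-0.4, -0.1, 0.5]
finger_gap: 0.0535
```

```bash
python3 - <<'E'
from h import *
wshot('w16')
s=env.get_state(); print(s['tcp_pos'],s['orientation'],s['wrist_force'])
save('side','s16'); save('scene','c16'); crop('c16',60,100,300,215,2.6,'c16c')
E
```

```text
[0.518128   0.11491718 0.173008  ] [-3.58498574e-04  1.93298340e-01  9.81139959e-01 -5.71812031e-05] [ 0.02512512 -0.52068957 -0.5926448 ]
```

View pics/w16.png

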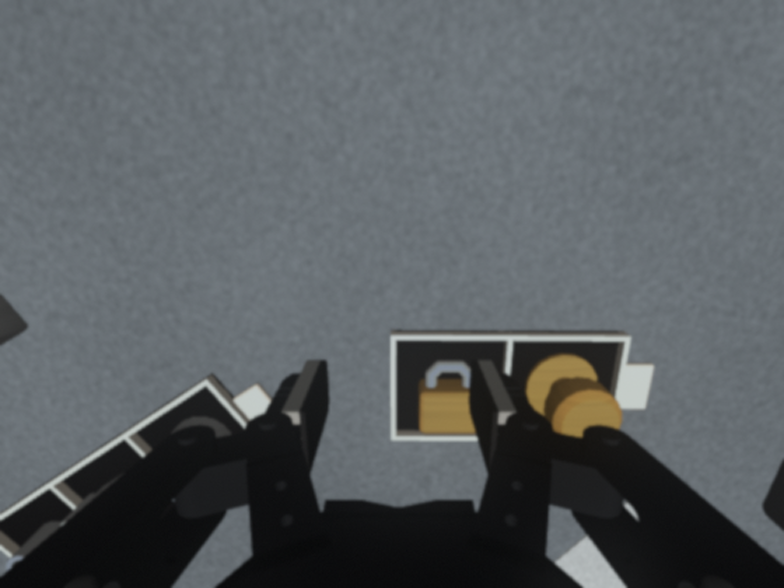

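View pics/s16.png

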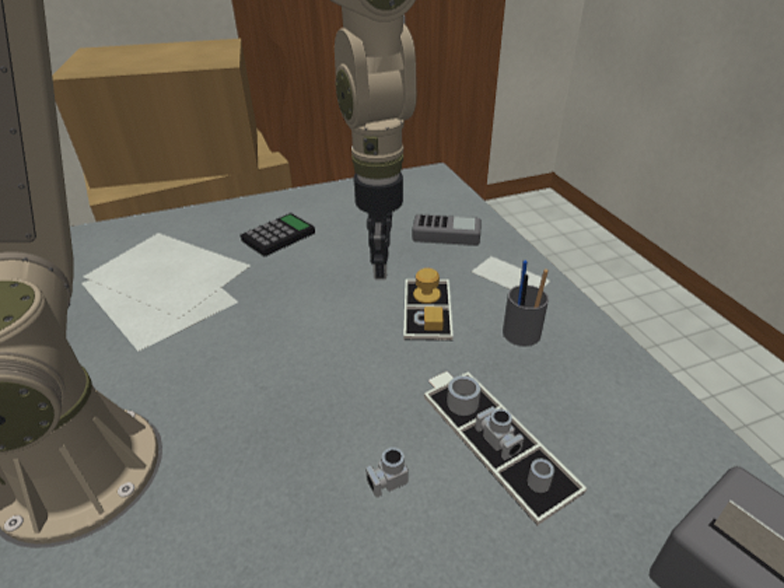

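View pics/c16c.png

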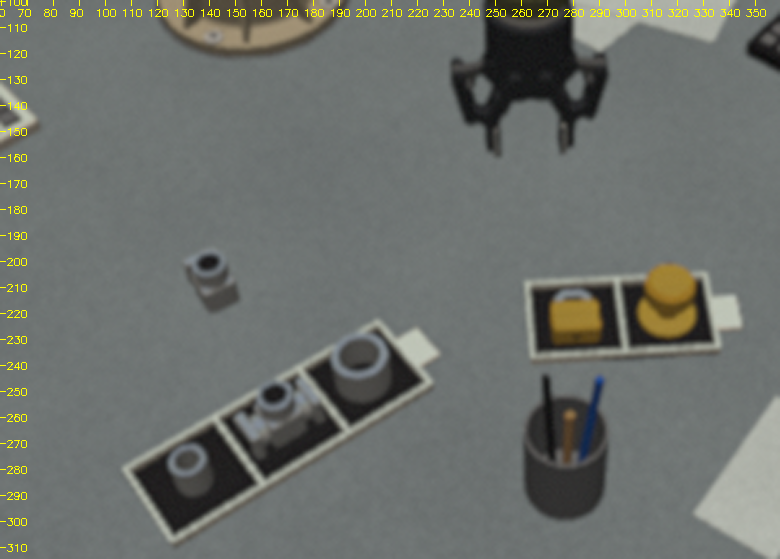

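```bash
python3 - <<'E'
from h import *
np.set_printoptions(precision=4,suppress=True)
c,s=np.cos(-.392),np.sin(-.392);R=np.array([[c,-s],[s,c]])
f=lambda src,p,z:R.T@(ray(src,p[0],p[1],z)[:2]-[.6265,.1588])-[0,-.044]
w=lambda x,y:(x/1.4-.2,y/1.4-.2)
print('shackle end',f('w16',w(448,361),.016),'block end',f('w16',w(445,433),.029),'corner',f('w16',w(390,333),.011),f('w16',w(391,440),.011))
k=lambda x,y:(60+x/2.6-.5,100+y/2.6-.5)
for p in [(551,303),(600,300),(602,331),(554,332)]: print(f('c16',k(*p),.029))
R3=lambda p,y:(np.array([[np.cos(.1987),np.sin(.1987)],[-np.sin(.1987),np.cos(.1987)]])@(p[:2]-[.6011,-.175]))-[0,y]
for n,p,z,y in [('wide',(360,355),.043,.088),('tee',(275,395),.057,0),('nar',(188,461),.039,-.088)]: print(n,R3(ray('c16',*k(*p),z),y))
print('elbow',ray('c16',*k(209,264),.054))
E
```

```text
shackle end [-0.028  -0.0031] block end [ 0.0256 -0.0048] corner [-0.0484 -0.0466] [ 0.045  -0.0461]
[-0.0042 -0.0225]
[-0.0047  0.0244]
[0.0322 0.0227]
[ 0.0303 -0.0222]
wide [-0.0001  0.0003]
tee [0.0002 0.0019]
nar [0.0014 0.0003]
elbow [ 0.429  -0.1795  0.054 ]
```

```bash
python3 -c "
from h import *
print(job.hand_in(), env.get_state()['clock'])"
```

```text
the job is handed in; nothing more can be done
the job is handed in; nothing more can be done
```

I filled both trays and handed the job in. The last clock reading before that was 27.65 s, well under the 104 s limit.

- **Pipe order:** the wide socket is in the pocket beside the tab, the tee in the middle with its run along the tray, and the narrow socket at the far end. I placed them in that order. The final overhead scene picture puts each within about 2 mm of its pocket centre.
- **Door order:** the knob is beside the tab and the padlock in the other pocket. The knob measured 1–3 mm off centre. The padlock measured within about 1 mm along its length in the wrist picture. Across its width, the wrist view suggests up to about 4 mm off and the scene view under 1 mm.
- **Upright and in place:** in the last pictures all five pieces are flat on their floors and the same way up as they started. The elbow measured within about 1.5 mm of where it started. The pen cup and calculator look unmoved, though I did not re-measure them.
- **Forces and contact:** the largest wrist-force reading at the end of a move was about 10 N. The gripper was open and clear of everything when I handed in.
- **Small disagreement:** the cameras differed by 1–3 mm on some points, so I used averages.

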